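Rack a printing block against its spring stop

TASK

Pick up the wooden printing block by its upright grip and slide it, carved face up, onto the free pair of rails in the right-hand bay of the block rack (right as seen from the robot; the bay with the spring stop behind it). Push it gently home until you clearly feel the spring stop give, without driving the spring hard against its end, then let go so that the block stays lying on its rails against the stop. Leave the stored blocks and the other things where they are.

Things in the scene. Friction and masses are not known exactly. Their poses are not given: they have to be found in the camera images.
- block_grip (a point): Middle of the upright grip of the loose brown block to be racked (0.16-0.25 kg). Grip: 34 long (x), 18 thick (y: pinch across it), on a tongue 34 wide ending 20 behind; this point is 44 above the underside, grip top 64, tongue and board tops 16. Board 145 x 110 wide x 16, from 45 to 190 ahead along +x. z up. Centre of mass about 100 ahead.
- block_far (a point): Middle of the block's far edge, at the level of its underside: the edge that enters the rails first and meets the stop. 190 ahead of the grip point.
- rack: Fixed pale wood rack 292 wide, open top, front and rear. Origin: centre of foot, 0-30 above the bench (height varies). Blocks slide in from the front along its +x. Bays centred at y -70 (right-hand) and +70. Each has two rail pairs: ledge tops 50 and 115 above origin, x -70 to 70, ledges 14 wide, 6 thick, upright side faces 117 apart, 21 high. Posts to 145 above origin.
- rails_low (a point): Right-hand bay, lower rail pair: middle between the rails, level with the ledge tops, at the front end of the straight rails. x points along the rails into the bay, z up. In front of it, for 22, lies a mouth flaring about 5 to each side, its ledges ramping down about 5.
- rails_high (a point): The same point of the upper rail pair of the right-hand bay, 65 above the lower one, with the same mouth.
- backstop: Spring stop: two fixed dark posts 140 beyond this origin (the foot-level centre of the right-hand bay) with a pale sprung pad 50 wide, 110 high, serving both heights. Pad face stands 107 to 143 beyond the rails' front points; its setting varies and is not reported. It yields on a damped spring, 1 N/mm, for 12, then is hard. 5 N on the pad for a moment is home (rail friction adds to what the hand feels); over 20 N is too hard.
- stored_low_centre (a point): Centre of a stored block (board 100 long, 110 wide, 16 thick, no grip, 0.15 kg) lying loose on the LOWER rails of one of the two bays; which bay varies.
- stored_high_centre (a point): Centre of the other stored block, same size, lying loose on the UPPER rails of the other bay. In the right-hand bay, the rail pair without a stored block is the free one.
- pigment_jar: Bystander: green glass jar 56 across, 75 high; origin under its centre.
- paste_bowl: Bystander: white bowl 90 across, 45 high; origin under its centre.
- brush: Bystander: brush 160 long lying on the bench to the right of the block; origin about the middle of its length.

How it is judged:
By the outcome, as a careful person would: the job done as asked, in the order asked, and still so for the second after the job is handed in, with the robot touching nothing.
It also fails if it takes over 72 s, if anything falls off the work surface, if the arm or the gripper's body presses on something with over 40 N, if the wrist force passes 120 N, or if a joint passes its speed limit or range.

ROBOT

A 6-joint arm with a two-finger parallel gripper is mounted at the origin on the work surface. World frame = base frame: x ahead of the robot, y to its left, z up, the work surface at z = 0. Lengths are in m, angles in degrees, forces in N, time in s.
With the tool pointing down it reaches from about 0.375 to 0.9 m from the base axis. Payload 3.1 kg.
Tool frame: the origin (TCP) lies on the centre line of the jaws, within the pads' length; the fingertips stand ctrl.tip_extent ahead of it and the grasp point (between the pads) lies 8 mm behind it (ctrl.tip_extent is the distance from the TCP to the fingertips, in m); z points along the fingers, y is the line along which they close (so a half turn about z gives the same grasp; the last joint's range is limited). The gripper opens to 85 mm and grips with 20 to 120 N. Pads are 22 mm wide; open, the fingers measure 114 mm over their backs; the gripper's body (76 mm by 85 mm) begins 54 mm behind the grasp point. The pads swing forward as they close: fully open they stand 13 mm farther back than shut.
Start: joints at [58.413, 30.224, 82.088, -0, 67.689, -10.227], TCP at [0.228, 0.582, 0.242] pointing down, gripper open.
Joint ranges: [-176.69, 176.69], [-43.24, 126.21], [12.49, 139.97], [-82, 262], [0, 151.66], [-163.58, 163.58]. Speed limits (degrees/s): [159.86, 159.86, 180, 180, 180, 180].

INTERFACE

Orientations are given as a 3x3 rotation matrix whose columns are the frame's x, y, z axes.
In Python, from station import ctrl gives the robot as it stands.
- The arm moves only by the tool arm_command, never from a script. Its argument "increments" is a list of rows, each a list of 3 entries, a list of its own where there are three numbers: the shift along the tool's x, y, z in cm, then the turn about the tool's z in rad, then the opening, from -1 (shut) to 1 (fully open). A call has 1 to 20 rows; each row is the pose to reach, as a shift and turn from the pose commanded when the call began, along the tool's axes at that moment; what a row does not reach only later rows make up. A row lasts 1/12 s, in which the tool goes at most 41.7 mm and 7.16 degrees, less where a joint would pass 70% of its speed; a pose out of reach is approached as far as the arm can. A call with a gripper value outside its range is refused whole. The fingers move at their own pace and stop on an object; the grip force is fixed at half the most. Time passes only in rows, so rows that repeat a pose let the fingers close. It gives the time, the measured TCP pose, the force, the opening and the grip force at its end, in the units of the state.
- ctrl.get_obs(): the state, without advancing time (a new reading comes with each control period).
- ctrl.get_image(name): name is "scene" or "top"; returns a dict with "image" (384x512x3 uint8, blue, green, red), "fov_y" (degrees; the focal length in pixels is half the picture's height over the tangent of half this angle, whatever the lens; pixels are square), "cx", "cy" (the principal point, pixels), "rvec" (rotation vector, rad) and "tvec" (3), from world to camera coordinates, as OpenCV has them. Camera axes: x right, y down, z forward; pixel columns grow to the right and rows downward; lengths in m; the calibration is good to about 2 mm. A picture is of the moment at which its call begins. There is no depth.
- ctrl.sign_off(): hands the job in; it is judged then, once.
Trained networks look in a picture, given as the dict that the camera call returned (one of the last four; its "shot" number tells which), for a name from the list of things; names that differ only in an ending like _2 or _b are one class to them, and where a whole thing is asked for, a point or a joint stands for the part that bears it (a point fixed in the world has none). Each returns a list of dicts, best first, with "confidence" (0 to 1); they miss things now and then, are a little off and sometimes report something else, mostly with a low value. They report only what shows in the picture. A call takes as long as a camera call.
- ctrl.spot_in(name, picture): "uv" ([column, row] in pixels, amid what is visible of it).
- ctrl.tip_of(name, picture): "uv" ([column, row] in pixels: a listed point, or the origin of a listed thing).
The state is a dict: "time": time; "joint_pos": joint angles; "qd": joint speeds; "joint_efforts": joint torques, N m; "ee_pos": TCP position; "eef_rot": TCP orientation; "contact_force": force on the tool from outside, world axes, zero at the start; "torque": the same for the moment, N m; "grip_width": finger opening in m; "finger_force": force on a finger pad.
Only numpy, scipy, OpenCV 4.12 (cv2) and the standard library are available. Lean on these libraries where they do the work, as an engineer would, in place of code of your own. Each camera call takes 0.05 s, during which the arm holds its last target. There are 200 camera calls.

## Working session

There is one attempt and no reset: what is moved stays moved. The work goes in short steps, Python scripts to look and compute and a tool call to move; the robot and the scene stay as the last step left them, time stands still between calls to the robot, and variables do not carry over. Pictures are saved under pics/ and viewed, at most 10 in all, crops included, and the job is handed in when it is done.

Besides the shell and the picture viewer there is one more tool, called after "Emit:" in YAML: its name, and indented under it one key for each argument. arm_command: Moves the arm, as the interface text tells. Its arguments: {"type":"object","properties":{"increments":{"type":"array","items":{"type":"array"}}},"required":["increments"]}

```bash
mkdir -p pics
cat > h.py <<'E'
import numpy as np, cv2
from station import ctrl
N=["block_grip","block_far","rack","rails_low","rails_high","backstop","stored_low_centre","stored_high_centre","pigment_jar","paste_bowl","brush"]
def cam(p):
    h=p["image"].shape[0]; f=h/2/np.tan(np.radians(p["fov_y"])/2)
    K=np.array([[f,0,p["cx"]],[0,f,p["cy"]],[0,0,1]]); R=cv2.Rodrigues(np.array(p["rvec"],float))[0]
    return K,R,np.array(p["tvec"],float).ravel()
def ray(p,uv):
    K,R,t=cam(p); d=R.T@np.linalg.inv(K)@np.array([uv[0],uv[1],1.]); return -R.T@t,d/np.linalg.norm(d)
def onz(p,uv,z):
    o,d=ray(p,uv); return o+d*(z-o[2])/d[2]
def tri(a,ua,b,ub):
    A=0;B=0
    L=[ray(a,ua),ray(b,ub)]
    for o,d in L:
        M=np.eye(3)-np.outer(d,d); A=A+M; B=B+M@o
    X=np.linalg.solve(A,B); return X,max(np.linalg.norm((np.eye(3)-np.outer(d,d))@(X-o)) for o,d in L)
def proj(p,X):
    K,R,t=cam(p); c=K@(R@np.array(X)+t); return c[:2]/c[2]
E
cat > a.py <<'E'
from h import *
s=ctrl.get_image("scene");t=ctrl.get_image("top")
cv2.imwrite("pics/s0.png",s["image"]);cv2.imwrite("pics/t0.png",t["image"])
print(ctrl.tip_extent,ctrl.get_obs())
for p in (s,t): print(p["fov_y"],ray(p,(256,192)))
for n in N:
    a=ctrl.tip_of(n,s);b=ctrl.tip_of(n,t)
    print(n,[(np.round(x["uv"],1).tolist(),round(x["confidence"],2)) for x in a[:2]],[(np.round(x["uv"],1).tolist(),round(x["confidence"],2)) for x in b[:2]])
    if a and b: X,e=tri(s,a[0]["uv"],t,b[0]["uv"]);print("   ",X.round(4),round(e,4))
E
python3 a.py
```

```text
0.011 {'time': 0.1, 'joint_pos': array([ 5.84111516e+01,  3.02756607e+01,  8.21498916e+01,  1.02837559e-03,
        6.76908390e+01, -1.02282080e+01]), 'qd': array([ 0.00954428, -0.15357581, -0.14149331, -0.04022074, -0.05371271,
       -0.07491897]), 'joint_efforts': array([-4.25192475e-04, -4.43303847e+01, -1.78583926e+01, -2.64958180e-04,
        3.91399604e-03,  1.78336296e-05]), 'ee_pos': array([0.22728698, 0.58152475, 0.24140509]), 'eef_rot': array([[-9.31303559e-01,  3.64242391e-01, -1.07823869e-03],
       [ 3.64243791e-01,  9.31302043e-01, -1.72171661e-03],
       [ 3.77043723e-04, -1.99618256e-03, -9.99997937e-01]]), 'contact_force': array([-0.90877411, -0.92932197,  0.03810805]), 'torque': array([ 0.03473489,  0.0311561 , -0.0337628 ]), 'finger_force': 0.0, 'grip_width': 0.08560138883529497}
44.17287341458852 (array([1.31155379, 0.94948403, 0.9474044 ]), array([-0.48404507, -0.66352966, -0.57046364]))
49.95005451392363 (array([ 0.45462094, -0.04164808,  1.5821537 ]), array([ 0.0805555 ,  0.00394192, -0.99674233]))
block_grip [([232.4, 163.3], 0.58)] []
block_far [([182.0, 1
[... 364 characters left out ...]
.5], 0.67)]
    [0.7227 0.084  0.1163] 0.0031
backstop [([221.1, 262.3], 0.77)] [([132.0, 190.9], 0.49)]
    [0.7318 0.3074 0.1714] 0.1725
stored_low_centre [([265.7, 268.1], 0.55), ([230.7, 226.8], 0.39)] [([178.3, 141.3], 0.6)]
    [0.7655 0.2475 0.0924] 0.0015
stored_high_centre [([232.5, 228.3], 0.73), ([223.8, 264.1], 0.42)] [([218.2, 137.8], 0.88), ([133.6, 190.6], 0.19)]
    [0.7691 0.0976 0.1247] 0.0014
pigment_jar [([365.5, 265.8], 0.89)] [([164.1, 230.1], 0.72)]
    [ 0.445   0.3186 -0.0161] 0.0033
paste_bowl [([354.1, 309.1], 0.76)] [([130.3, 186.9], 0.98)]
    [0.6134 0.4383 0.018 ] 0.0067
brush [([189.8, 155.9], 0.71)] [([379.1, 194.7], 0.56)]
    [ 0.568  -0.5143 -0.0111] 0.004
```

Run:
```python
import cv2
for n,(x,y,w,h) in {"s0":(130,110,200,150),"t0":(110,90,300,200)}.items():
    i=cv2.imread(f"pics/{n}.png")[y:y+h,x:x+w]; k=4 if w==200 else 2.66
    cv2.imwrite(f"pics/{n}c.png",cv2.resize(i,None,fx=k,fy=k,interpolation=cv2.INTER_CUBIC))
```

```text
(no output)
```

View pics/s0.png

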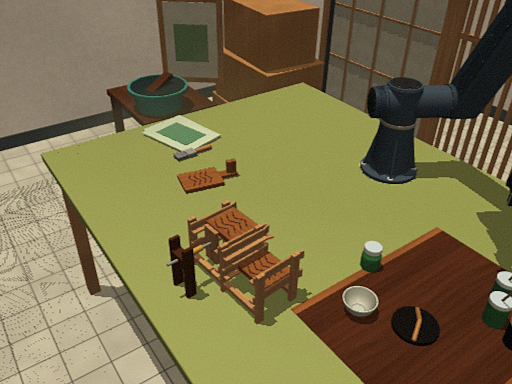

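View pics/t0c.png

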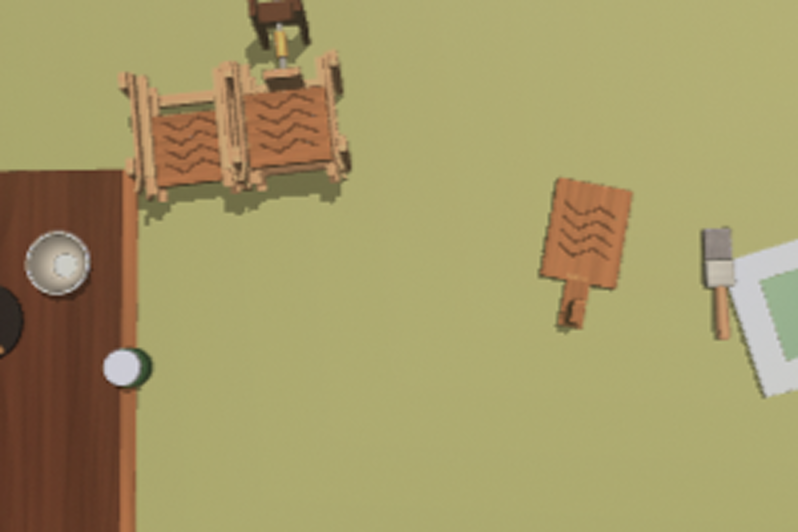

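The right bay's upper rails hold a stored block (top crop about (288,120)), so the lower pair is free. The loose block is at about (585,235) with its grip near (572,310), and the jar and bowl are out of the way to the left. Next I'll fit the rack and block poses.

```bash
cat > fit.py <<'E'
from h import *
from scipy.optimize import least_squares
Rl={"rack":(0,0,0),"rails_low":(-.07,-.07,.05),"rails_high":(-.07,-.07,.115),"backstop":(0,-.07,0)}
St={"stored_high_centre":(-.07,.123),"stored_low_centre":(.07,.058)}
def rackpt(q,l):
    c,s=np.cos(q[2]),np.sin(q[2]); return np.array([q[0]+c*l[0]-s*l[1],q[1]+s*l[0]+c*l[1],q[3]+l[2]])
if __name__=="__main__":
    obs=[]
    for k in range(3):
        for c in ("scene","top"):
            p=ctrl.get_image(c)
            for n in list(Rl)+list(St)+["block_grip","block_far"]:
                for d in ctrl.tip_of(n,p)[:2]:
                    if d["confidence"]>.3: obs.append((n,c,p,np.array(d["uv"]),d["confidence"]))
    def res(q):
        r=[]
        for n,c,p,uv,w in obs:
            if n in Rl: X=rackpt(q,Rl[n])
            elif n in St: X=rackpt(q,(q[4+list(St).index(n)],)+St[n])
            else: continue
            r+=list((proj(p,X)-uv)*w)
        return np.array(r+[(q[3]-.015)*60])
    r=least_squares(res,[.78,.17,.1,.01,0,0],loss="soft_l1",f_scale=1.5,x_scale=[.01,.01,.05,.01,.01,.01])
    q=r.x; print("rack",q.round(4)); np.save("rack.npy",q)
    def rb(b):
        e=[]
        for n,c,p,uv,w in obs:
            if n=="block_grip": X=[b[0],b[1],.044]
            elif n=="block_far": X=[b[0]+.19*np.cos(b[2]),b[1]+.19*np.sin(b[2]),0]
            else: continue
            e+=list((proj(p,X)-uv)*w)
        return np.array(e)
    b=least_squares(rb,[.52,-.3,0],loss="soft_l1",f_scale=1.5,x_scale=[.01,.01,.05]).x
    print("block",b.round(4)); np.save("block.npy",b)
    for n,c,p,uv,w in obs:
        if n in Rl: X=rackpt(q,Rl[n])
        elif n in St: X=rackpt(q,(q[4+list(St).index(n)],)+St[n])
        elif n=="block_grip": X=[b[0],b[1],.044]
        else: X=[b[0]+.19*np.cos(b[2]),b[1]+.19*np.sin(b[2]),0]
        print(n,c,round(w,2),(uv-proj(p,X)).round(1))
    def ov(c,x,y,w,h,k,fn):
        p=ctrl.get_image(c); im=cv2.resize(p["image"][y:y+h,x:x+w],None,fx=k,fy=k,interpolation=cv2.INTER_CUBIC)
        def L(P,col):
            a=np.array([(proj(p,X)+.5-np.array([x,y]))*k for X in P]); cv2.polylines(im,[np.int32(a*8)],True,col,1,cv2.LINE_AA,3)
        for yc,zz in ((-.07,.115),(-.07,.05),(.07,.115),(.07,.05)):
            L([rackpt(q,(a,yc+e,zz)) for a,e in((-.07,-.0585),(.07,-.0585),(.07,.0585),(-.07,.0585))],(255,0,0))
        L([rackpt(q,(a,e,0)) for a,e in((-.07,-.146),(.07,-.146),(.07,.146),(-.07,.146))],(0,0,255))
        L([rackpt(q,(q[4]+a,-.07+e,.131)) for a,e in((-.05,-.055),(.05,-.055),(.05,.055),(-.05,.055))],(255,255,0))
        L([rackpt(q,(q[5]+a,.07+e,.066)) for a,e in((-.05,-.055),(.05,-.055),(.05,.055),(-.05,.055))],(255,255,0))
        C,S=np.cos(b[2]),np.sin(b[2])
        B=lambda a,e,z:[b[0]+C*a-S*e,b[1]+S*a+C*e,z]
        L([B(a,e,.016) for a,e in((.045,-.055),(.19,-.055),(.19,.055),(.045,.055))],(255,255,0))
        L([B(a,e,.064) for a,e in((-.017,-.009),(.017,-.009),(.017,.009),(-.017,.009))],(255,255,0))
        cv2.imwrite(fn,im)
    ov("top",140,100,220,130,3.6,"pics/ov_t.png"); ov("scene",160,145,160,180,3.3,"pics/ov_s.png")
E
python3 fit.py
```

```text
rack [ 0.7854  0.1725  0.1426  0.0146 -0.0214 -0.0235]
block [ 0.5205 -0.2875 -0.2737]
rack scene 0.95 [1.4 0.2]
rack scene 0.5 [-19.3 -12. ]
rails_high scene 0.73 [ 0.4 -2.5]
backstop scene 0.92 [-2.2  0.9]
stored_high_centre scene 0.71 [ 2.9 -0. ]
stored_high_centre scene 0.64 [121.3  85.5]
stored_low_centre scene 0.71 [ 0.7 -0.4]
block_grip scene 0.84 [ 1. -0.]
block_far scene 0.81 [-0.3  1.1]
rack top 0.65 [ 0.9 -1.8]
rails_low top 0.7 [1.8 4.1]
rails_high top 0.89 [-3.1 -0.8]
rails_high top 0.43 [157.3  48. ]
stored_high_centre top 0.76 [-0.  -0.9]
stored_low_centre top 0.69 [-1.  -4.3]
block_grip top 0.73 [-0.9  0.7]
block_far top 0.71 [-0.2 -2. ]
rack scene 0.88 [ 1.5 -1.1]
rails_high scene 0.55 [-1.7  0. ]
backstop scene 0.71 [-2.   2.8]
stored_high_centre scene 0.87 [1.1 1.8]
stored_low_centre scene 0.68 [-0.   0.4]
stored_low_centre scene 0.44 [86.2 42.7]
block_grip scene 0.61 [-0.7 -2.2]
block_far scene 0.77 [-0.6  1.2]
rack top 0.79 [ 1.4 -0.8]
rails_low top 0.97 [0.2 2.5]
rails_high top 0.69 [0.1 2.2]
stored_high_centre top 0.76 [-1.7 -1.7]
stored_low_centre top 0.81 [-0.8 -0.5]
block_grip top 0.59 [-0.9  1.3]
block_far top 0.85 [0.5 1. ]
rack scene 0.7 [-1.2  1.7]
rails_low scene 0.73 [-64.4 -52.4]
rails_high scene 0.8 [-2.8  0.3]
backstop scene 0.83 [-1.6 -0.7]
stored_high_centre scene 0.69 [-0.8  0.5]
stored_low_centre scene 0.6 [-0. -3.]
stored_low_centre scene 0.59 [98.9 -2.3]
block_grip scene 0.94 [ 1.6 -0.9]
block_far scene 0.72 [-3.1 -1.4]
rack top 0.62 [ 1.7 -1.8]
rails_low top 0.88 [0.3 1.1]
rails_high top 0.96 [-1.1  3.2]
stored_high_centre top 0.72 [ 0.5 -2.8]
stored_high_centre top 0.65 [107.5  72.5]
stored_low_centre top 0.77 [-2.1 -2.5]
block_grip top 0.64 [ 1.2 -1.8]
block_far top 0.83 [-0.4 -0.2]
```

View pics/ov_t.png

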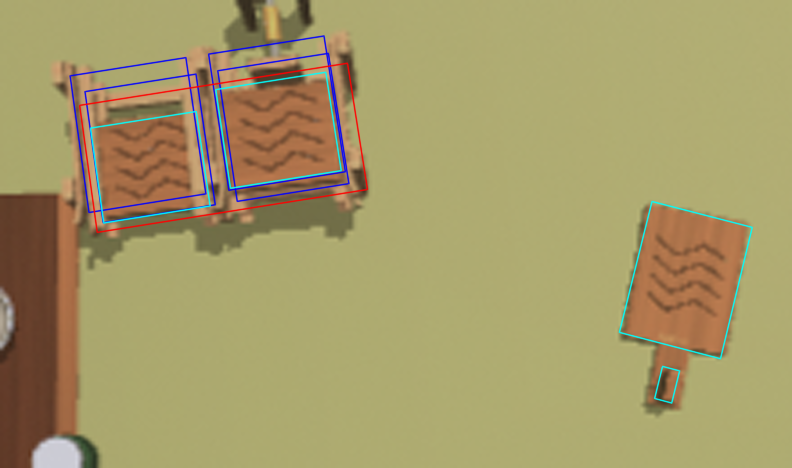

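View pics/ov_s.png

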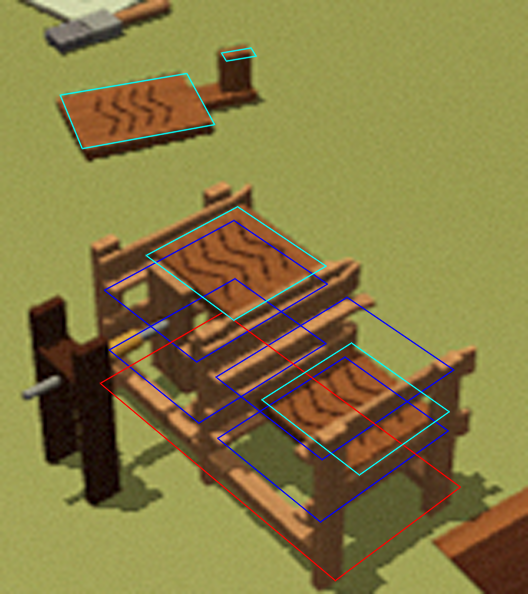

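The block overlay fits well, but the rack fit is a few degrees and some mm off, so I'll zoom in on the rack.

Run:
```python
import cv2,numpy as np
def z(n,x,y,w,h,k):
    i=cv2.resize(cv2.imread(f"pics/{n}.png")[y:y+h,x:x+w],None,fx=k,fy=k,interpolation=cv2.INTER_CUBIC)
    for u in range(x-x%10+10,x+w,10): cv2.putText(i,str(u),(int((u+.5-x)*k)-8,10),0,.35,(255,255,255),1); cv2.line(i,(int((u+.5-x)*k),12),(int((u+.5-x)*k),18),(255,255,255),1)
    for v in range(y-y%10+10,y+h,10): cv2.putText(i,str(v),(0,int((v+.5-y)*k)+4),0,.35,(255,255,255),1); cv2.line(i,(24,int((v+.5-y)*k)),(30,int((v+.5-y)*k)),(255,255,255),1)
    cv2.imwrite(f"pics/z_{n}.png",i)
z("t0",148,102,100,72,8); z("s0",175,190,140,130,4.6)
```

```text
(no output)
```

View pics/z_t0.png

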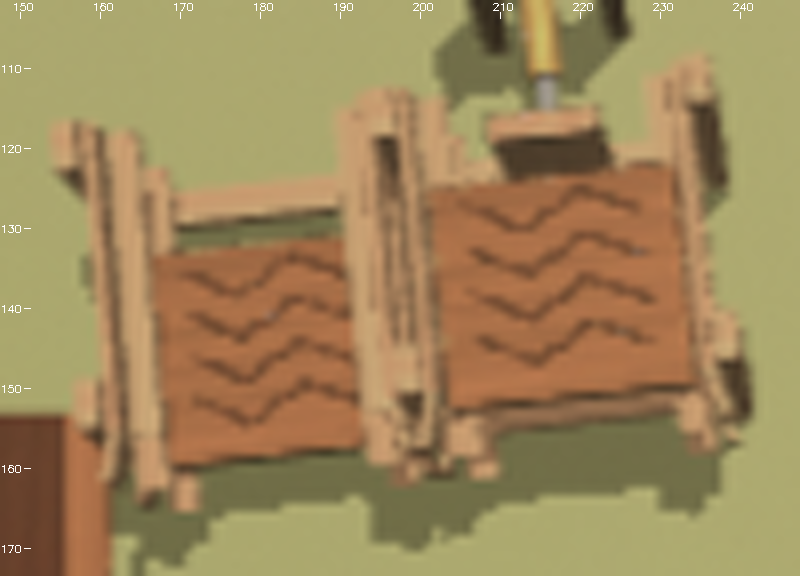

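View pics/z_s0.png

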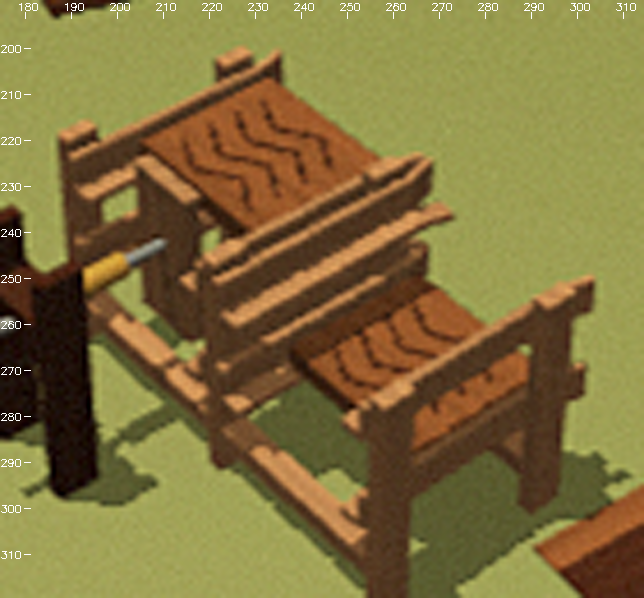

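```bash
cat > fit2.py <<'E'
from fit import *
T=ctrl.get_image("top");S=ctrl.get_image("scene")
post={(1,1):[(156.5,118.5),(258,274)],(1,-1):[(235,109.5),(191,217)],(-1,1):[(158.5,151.5),(295,253.5)],(-1,-1):[(239,142),(225.5,202)]}
bd={(-1,1):[(203.5,152.5),(257.5,224.5)],(-1,-1):[(234,149.5),(234,207)],(1,1):[(201,125),None],(1,-1):[(232,121.5),(206,221)]}
def res(q,lab=False):
    r=[];n=[]
    for D,f in((post,lambda a,b:(a*q[4],b*q[5],.145)),(bd,lambda a,b:(q[6]+a*.05,-.07+q[7]+b*.055,.131))):
        for (a,b),(t,s) in D.items():
            for p,uv in((T,t),(S,s)):
                if uv: e=proj(p,rackpt(q,f(a,b)))-np.array(uv); r+=list(e); n.append((a,b,p is T,e.round(1).tolist()))
    if lab: return n
    return np.array(r+[q[7]/.001*.3,(q[5]-.137)/.005])
q=least_squares(res,[.785,.17,.1,.015,.06,.14,-.02,0],loss="soft_l1",x_scale=.01).x
print(q.round(4),np.degrees(q[2]))
for l in res(q,1): print(*l)
np.save("rack2.npy",q)
print("rails_low",rackpt(q,(-.07,-.07,.05)).round(4))
for uv,z in(((292,299),0),((258.5,323),0)):
    X=onz(S,uv,z); c,s=np.cos(q[2]),np.sin(q[2]); d=X[:2]-q[:2]; print("postbase local",c*d[0]+s*d[1],-s*d[0]+c*d[1])
E
python3 fit2.py
```

```text
[ 0.7889  0.1674  0.0888  0.0141  0.0587  0.1398 -0.0262  0.0018] 5.090167991112037
1 1 True [-0.3, 0.2]
1 1 False [0.2, 1.0]
1 -1 True [0.0, 1.0]
1 -1 False [-0.3, 0.8]
-1 1 True [0.4, -0.1]
-1 1 False [-0.7, -0.1]
-1 -1 True [-0.6, 1.1]
-1 -1 False [-0.3, -0.3]
-1 1 True [-0.1, -0.1]
-1 1 False [1.5, 0.3]
-1 -1 True [0.4, -0.3]
-1 -1 False [-0.2, -1.0]
1 1 True [-0.2, -0.2]
1 -1 True [-0.4, 0.1]
1 -1 False [-1.0, -1.2]
rails_low [0.7254 0.0914 0.0641]
postbase local -0.05950777769374317 0.14449202846643788
postbase local 0.06106370889954901 0.14830879099821803
```

The rack is now fitted to about 1 px: yaw 5.1°, foot about 14 mm up. Next I'll work out the approach.

```bash
cat > go.py <<'E'
import sys
from h import *
def go(x,y,z,yaw):   # yaw = direction of grip x axis in world (deg); modulo half turn
    o=ctrl.get_obs(); R=o["eef_rot"]; d=R.T@(np.array([x,y,z])-o["ee_pos"])
    a=np.degrees(np.arctan2(R[1,1],R[0,1])); t=(yaw+90-a+90)%180-90
    print("pos",o["ee_pos"].round(4),"shift cm",(d*100).round(2),"turn",round(-np.radians(t),4),"F",o["contact_force"].round(1),"grip",round(o["grip_width"],4),round(o["finger_force"],1),"t",o["time"])
if __name__=="__main__": go(*map(float,sys.argv[1:5]))
E
python3 go.py .5205 -.2875 .12 -15.7
```

```text
pos [0.2276 0.5821 0.2423] shift cm [-58.95 -70.32  12.23] turn -0.0987 F [0.1 0.  0.4] grip 0.0849 0.0 t 4.1
```

Emit:
arm_command:
  increments:
    - [[-3,-3.5,0],0,1]
    - [[-6,-7,0],0,1]
    - [[-9,-10.5,0],0,1]
    - [[-12,-14,0],0,1]
    - [[-15,-17.5,0],0,1]
    - [[-18,-21,0],0,1]
    - [[-21,-24.5,0],0,1]
    - [[-24,-28,0],0,1]
    - [[-27,-31.5,0],0,1]
    - [[-30,-35,0],0,1]
    - [[-33,-38.5,0],-0.02,1]
    - [[-36,-42,0],-0.04,1]
    - [[-39,-45.5,0],-0.06,1]
    - [[-42,-49.5,0],-0.08,1]
    - [[-45,-53,0],-0.1,1]
    - [[-48,-57,0],-0.1,1]
    - [[-51,-60.5,0],-0.1,1]
    - [[-54,-64,0],-0.1,1]
    - [[-57,-67.5,2],-0.1,1]
    - [[-58.9,-70.3,4],-0.1,1]

```text
time: 5.77
ee_pos: [0.4962, -0.2082, 0.2264]
eef_rot: [[-0.963, 0.27, 0.003], [0.27, 0.963, -0.002], [-0.004, -0.001, -1.0]]
contact_force: [1.0, 0.4, 0.5]
grip_width: 0.0851
finger_force: 0.0
```

Emit:
arm_command:
  increments:
    - [[0,0,2],0,1]
    - [[0,0,4],0,1]
    - [[0,0,6],0,1]
    - [[0,0,7],0,1]
    - [[0,0,7],0,1]

```text
time: 6.18
ee_pos: [0.4935, -0.2044, 0.1532]
eef_rot: [[-0.963, 0.27, -0.004], [0.27, 0.963, 0.003], [0.005, 0.002, -1.0]]
contact_force: [-0.2, -0.6, -0.1]
grip_width: 0.0855
finger_force: 0.0
```

```bash
python3 go.py .5205 -.2875 .04 -15.7
python3 - <<'E'
from h import *
o=ctrl.get_obs()
T=ctrl.get_image("top");S=ctrl.get_image("scene")
def crop(p,x,y,w,h):
    k=5;i=cv2.resize(p["image"][y:y+h,x:x+w],None,fx=k,fy=k,interpolation=cv2.INTER_CUBIC)
    for X in ([.5205,-.2875,.044],o["ee_pos"]):
        a=(proj(p,X)+.5-np.array([x,y]))*k; cv2.drawMarker(i,tuple(int(v) for v in a),(255,255,0),0,12,1)
    return i
cv2.imwrite("pics/g1.png",np.hstack([crop(T,295,145,75,90),crop(S,175,120,75,90)]))
E
```

```text
pos [ 0.4935 -0.2044  0.1532] shift cm [-4.89 -7.29 11.29] turn 0.001 F [-0.2 -0.6 -0.1] grip 0.0855 0.0 t 6.1833
```

View pics/g1.png

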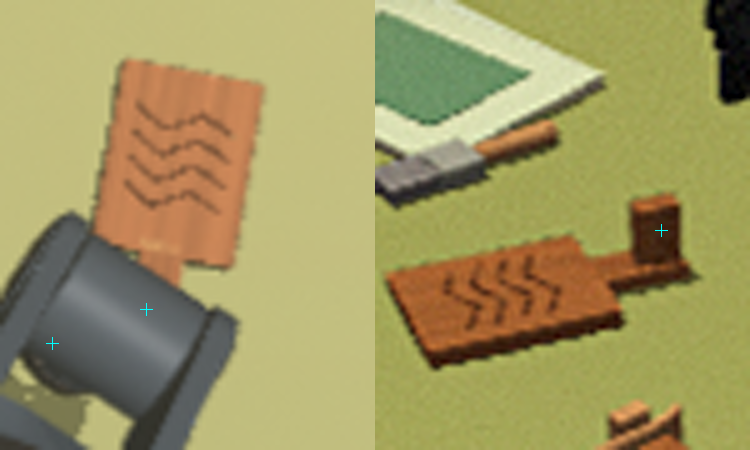

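The scene marker sits on the grip (right panel, about (660,230)). The board's edges suggest a yaw nearer -10°, so I'll check from its corners.

Run:
```python
from h import *
T=ctrl.get_image("top")
P=[onz(T,(u/5+295-.5,v/5+145-.5),.016)[:2] for u,v in((122,60),(263,85),(232,268),(95,250))]
print(np.round(P,4))
for a,b in((0,1),(2,1),(2,0)): d=P[b]-P[a]; print(np.linalg.norm(d),np.degrees(np.arctan2(d[1],d[0])))
c=(P[0]+P[2])/2
for y in (-10,-12): print(y,c-.1175*np.array([np.cos(np.radians(y)),np.sin(np.radians(y))]))
# grip from old top picture: segment dark grip vs colour
T0=cv2.imread("pics/t0.png"); hs=cv2.cvtColor(T0,cv2.COLOR_BGR2HSV)
m=((hs[...,0]<17)&(hs[...,1]>100)).astype(np.uint8); m[:,:300]=0;m[:,360:]=0;m[:140]=0;m[240:]=0
m=cv2.morphologyEx(m,cv2.MORPH_OPEN,np.ones((14,14),np.uint8))
r=cv2.minAreaRect(cv2.findNonZero(m)); print(r)
B=[onz(T,c,.016)[:2] for c in cv2.boxPoints(r)]; print(np.round(B,4), np.mean(B,0))
for i in range(4): d=B[(i+1)%4]-B[i]; print(np.linalg.norm(d).round(4),np.degrees(np.arctan2(d[1],d[0])).round(1))
```

```text
[[ 0.7139 -0.2796]
 [ 0.6927 -0.3872]
 [ 0.5524 -0.358 ]
 [ 0.5679 -0.2542]]
0.10970568937239362 -101.18885034392675
0.1432623692328603 -11.76441580150742
0.17956526803405368 25.891695564772483
-10 [ 0.51745584 -0.29835542]
-12 [ 0.51823841 -0.29432946]
((330.5, 178.5), (37.0, 29.0), 90.0)
[[ 0.7005 -0.268 ]
 [ 0.6986 -0.3793]
 [ 0.5563 -0.3737]
 [ 0.5582 -0.2634]] [ 0.62841849 -0.32111072]
0.1114 -91.0
0.1424 177.7
0.1103 89.0
0.1424 -1.8
```

```bash
python3 go.py .5185 -.2935 .04 -12
```

```text
pos [ 0.4956 -0.2054  0.1562] shift cm [-4.56 -7.86 11.64] turn -0.0629 F [-0.5 -1.   0.5] grip 0.0857 0.0 t 6.3333
```

Emit:
arm_command:
  increments:
    - [[-1.2,-2,0],-0.03,1]
    - [[-2.4,-4,0.5],-0.06,1]
    - [[-3.6,-6,1],-0.063,1]
    - [[-4.6,-7.9,2],-0.063,1]
    - [[-4.6,-7.9,4],-0.063,1]
    - [[-4.6,-7.9,4],-0.063,1]

```text
time: 6.83
ee_pos: [0.5174, -0.2942, 0.1142]
eef_rot: [[-0.978, 0.209, -0.001], [0.209, 0.978, 0.001], [0.002, 0.001, -1.0]]
contact_force: [-0.7, 0.1, 0.4]
grip_width: 0.0856
finger_force: 0.0
```

```bash
python3 go.py .5185 -.2935 .04 -12
```

```text
pos [ 0.5174 -0.2942  0.1142] shift cm [-0.1   0.09  7.42] turn -0.0016 F [-0.7  0.1  0.4] grip 0.0856 0.0 t 6.8333
```

Emit:
arm_command:
  increments:
    - [[0,0,1.5],0,1]
    - [[0,0,3],0,1]
    - [[0,0,4.5],0,1]
    - [[0,0,6],0,1]
    - [[0,0,7.5],0,1]
    - [[0,0,7.5],0,1]
    - [[0,0,7.5],0,1]
    - [[0,0,7.5],0,-1]
    - [[0,0,7.5],0,-1]
    - [[0,0,7.5],0,-1]
    - [[0,0,7.5],0,-1]
    - [[0,0,7.5],0,-1]
    - [[0,0,7.5],0,-1]
    - [[0,0,7.5],0,-1]
    - [[0,0,7.5],0,-1]
    - [[0,0,7.5],0,-1]
    - [[0,0,7.5],0,-1]

```text
time: 8.25
ee_pos: [0.5181, -0.294, 0.0409]
eef_rot: [[-0.978, 0.208, 0.001], [0.208, 0.978, -0.001], [-0.001, -0.001, -1.0]]
contact_force: [-1.1, -0.8, 5.0]
grip_width: 0.0172
finger_force: 59.8
```

Emit:
arm_command:
  increments:
    - [[0,0,-0.5],0,-1]
    - [[0,0,-1.5],0,-1]
    - [[0,0,-3],0,-1]
    - [[0,0,-4.5],0,-1]
    - [[0,0,-6],0,-1]
    - [[0,0,-7],0,-1]
    - [[0,0,-7],0,-1]
    - [[0,0,-7],0,-1]

```text
time: 8.92
ee_pos: [0.5179, -0.2936, 0.1107]
eef_rot: [[-0.978, 0.208, 0.0], [0.208, 0.978, -0.0], [-0.0, -0.0, -1.0]]
contact_force: [-0.6, 0.0, -2.8]
grip_width: 0.0172
finger_force: 58.9
```

```bash
python3 go.py .4744 .069 .111 5.1
```

```text
pos [ 0.5179 -0.2936  0.1107] shift cm [11.81 34.56 -0.04] turn -0.2988 F [-0.6  0.  -2.8] grip 0.0172 58.9 t 8.9167
```

Emit:
arm_command:
  increments:
    - [[1,0.5,0],0,-1]
    - [[2.5,1.5,0],-0.02,-1]
    - [[4,3,0],-0.04,-1]
    - [[5.5,5,0],-0.06,-1]
    - [[7,7.5,0],-0.08,-1]
    - [[8,10,0],-0.1,-1]
    - [[9,12.5,0],-0.12,-1]
    - [[9.5,15,0],-0.14,-1]
    - [[10,17.5,0],-0.16,-1]
    - [[10.4,20,0],-0.18,-1]
    - [[10.7,22.5,0],-0.2,-1]
    - [[11,25,0],-0.22,-1]
    - [[11.3,27.5,0],-0.24,-1]
    - [[11.5,30,0],-0.26,-1]
    - [[11.7,32,0],-0.28,-1]
    - [[11.8,33.5,0],-0.29,-1]
    - [[11.8,34.2,0],-0.299,-1]
    - [[11.8,34.6,0],-0.299,-1]
    - [[11.8,34.6,0],-0.299,-1]
    - [[11.8,34.6,0],-0.299,-1]

```text
time: 10.58
ee_pos: [0.4744, 0.0688, 0.11]
eef_rot: [[-0.996, -0.089, -0.001], [-0.089, 0.996, -0.0], [0.001, -0.0, -1.0]]
contact_force: [-0.2, -0.8, -2.4]
grip_width: 0.0172
finger_force: 59.0
```

```bash
cat > look.py <<'E'
from fit import *
import sys
o=ctrl.get_obs();R=o["eef_rot"];p0=o["ee_pos"];q=np.load("rack2.npy")
print(p0.round(4),"yaw",np.degrees(np.arctan2(R[1,1],R[0,1]))-90,o["contact_force"].round(1),o["torque"].round(2),o["time"])
T=ctrl.get_image("top");S=ctrl.get_image("scene")
cs=[]
for n in("block_far","block_grip"):
    a=ctrl.tip_of(n,S);b=ctrl.tip_of(n,T); print(n,len(a),len(b),tri(S,a[0]["uv"],T,b[0]["uv"]) if a and b else [x["uv"] for x in a+b])
fx=R[:,1]; fx=np.array([fx[1],-fx[0],0]); fy=R[:,1]
B=lambda a,e,z:p0+fx*a+fy*e+np.array([0,0,z-.041])
def ov(p,x,y,w,h,k):
    im=cv2.resize(p["image"][y:y+h,x:x+w],None,fx=k,fy=k,interpolation=cv2.INTER_CUBIC)
    def L(P,col):
        a=np.array([(proj(p,X)+.5-np.array([x,y]))*k for X in P]); cv2.polylines(im,[np.int32(a*8)],True,col,1,cv2.LINE_AA,3)
    L([B(a,e,.016) for a,e in((.045,-.055),(.19,-.055),(.19,.055),(.045,.055))],(255,255,0))
    L([B(a,e,.0) for a,e in((.19,-.055),(.19,.055))],(255,0,255))
    L([rackpt(q,(a,-.07+e,.05)) for a,e in((-.07,-.0585),(.07,-.0585),(.07,.0585),(-.07,.0585))],(255,0,0))
    L([rackpt(q,(a,-.07+e,.115)) for a,e in((-.07,-.0585),(.07,-.0585),(.07,.0585),(-.07,.0585))],(255,0,0))
    return im
cv2.imwrite(sys.argv[1],np.hstack([ov(T,185,100,75,115,5.2),ov(S,190,160,75,115,5.2)]))
E
python3 look.py pics/l1.png
```

```text
[0.4744 0.0688 0.11  ] yaw 5.088261794571693 [-0.2 -0.8 -2.4] [0.02 0.19 0.  ] 10.5833
block_far 2 1 (array([0.6519531 , 0.07419153, 0.0635818 ]), np.float64(0.009040133752025283))
block_grip 1 0 [[302.9, 192.2]]
```

View pics/l1.png

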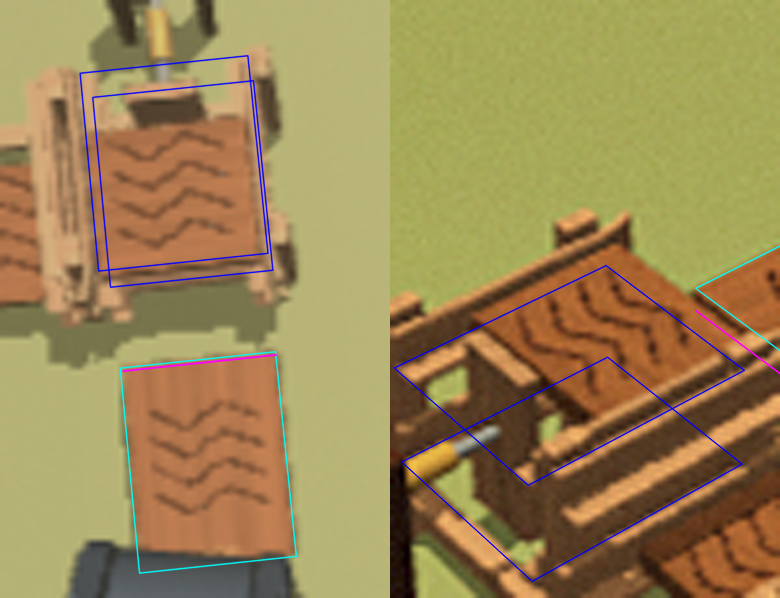

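The held block matches its predicted outline and is aligned with the bay. I'll enter the mouth about 5 mm above the ledges.

Emit:
arm_command:
  increments:
    - [[-1,0,0],0,-1]
    - [[-2,0,0],0,-1]
    - [[-3,0,0],0,-1]
    - [[-4,0,0],0,-1]
    - [[-4.7,0,0],0,-1]
    - [[-5.4,0,0],0,-1]
    - [[-6,0,0],0,-1]
    - [[-6,0,0],0,-1]

```text
time: 11.55
ee_pos: [0.5361, 0.0747, 0.1104]
eef_rot: [[-0.996, -0.089, 0.002], [-0.089, 0.996, -0.0], [-0.002, -0.0, -1.0]]
contact_force: [0.2, -0.2, -3.7]
grip_width: 0.0175
finger_force: 59.0
```

Emit:
arm_command:
  increments:
    - [[-0.6,0,0],0,-1]
    - [[-1.2,0,0],0,-1]
    - [[-1.8,0,0],0,-1]
    - [[-2.4,0,0],0,-1]
    - [[-3,0,0],0,-1]
    - [[-3,0,0],0,-1]

```text
time: 12.05
ee_pos: [0.5662, 0.0773, 0.1105]
eef_rot: [[-0.996, -0.089, 0.003], [-0.089, 0.996, -0.0], [-0.003, -0.0, -1.0]]
contact_force: [-0.2, 1.0, -2.3]
grip_width: 0.0172
finger_force: 59.0
```

Emit:
arm_command:
  increments:
    - [[-0.7,0,0],0,-1]
    - [[-1.4,0,0],0,-1]
    - [[-2.1,0,0],0,-1]
    - [[-2.8,0,0],0,-1]
    - [[-3.5,0,0],0,-1]
    - [[-4.2,0,0],0,-1]
    - [[-4.9,0,0],0,-1]
    - [[-5.6,0,0],0,-1]
    - [[-6.3,0,0],0,-1]
    - [[-6.3,0,0],0,-1]
    - [[-6.3,0,0],0,-1]

```text
time: 12.97
ee_pos: [0.6272, 0.083, 0.1102]
eef_rot: [[-0.996, -0.089, -0.0], [-0.089, 0.996, -0.0], [0.0, -0.0, -1.0]]
contact_force: [0.5, -0.3, -2.4]
grip_width: 0.0171
finger_force: 59.0
```

```bash
python3 look.py pics/l2.png
```

```text
[0.6272 0.083  0.1102] yaw 5.1138310263042825 [ 0.5 -0.3 -2.4] [-0.02  0.24  0.02] 12.9667
block_far 1 0 [[217.9, 249.6]]
block_grip 2 1 (array([ 0.45173741, -0.4110734 , -0.19830053]), np.float64(0.18401672772274594))
```

View pics/l2.png

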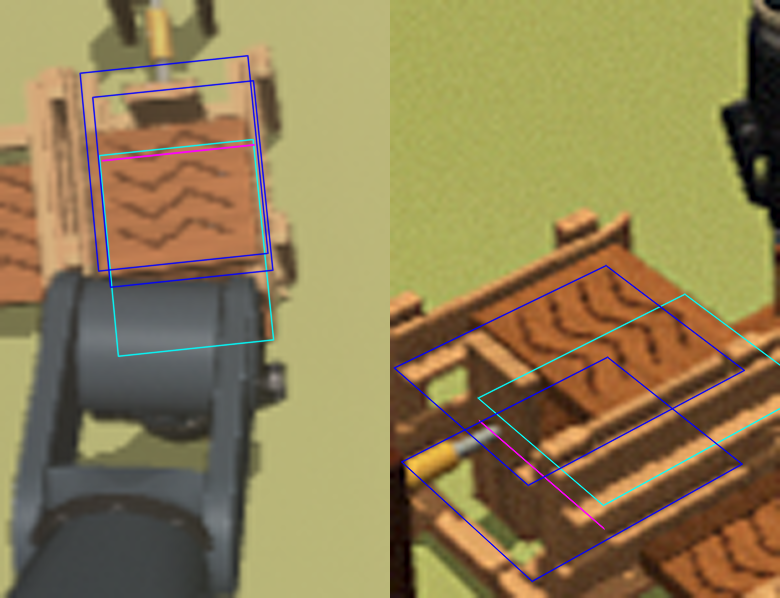

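The block is under the stored one, with no contact forces and nothing moved. Now I'll lower it onto the ledges, watching the vertical force.

Emit:
arm_command:
  increments:
    - [[0,0,0.1],0,-1]
    - [[0,0,0.2],0,-1]
    - [[0,0,0.3],0,-1]
    - [[0,0,0.3],0,-1]
    - [[0,0,0.3],0,-1]

```text
time: 13.68
ee_pos: [0.6268, 0.0829, 0.1072]
eef_rot: [[-0.996, -0.089, -0.0], [-0.089, 0.996, -0.0], [0.0, 0.0, -1.0]]
contact_force: [0.5, -0.3, -2.5]
grip_width: 0.017
finger_force: 59.0
```

Emit:
arm_command:
  increments:
    - [[0,0,0.05],0,-1]
    - [[0,0,0.1],0,-1]
    - [[0,0,0.1],0,-1]
    - [[0,0,0.1],0,-1]

```text
time: 14.02
ee_pos: [0.6269, 0.083, 0.1063]
eef_rot: [[-0.996, -0.089, -0.0], [-0.089, 0.996, 0.0], [0.0, 0.0, -1.0]]
contact_force: [-0.3, 0.5, -1.5]
grip_width: 0.0171
finger_force: 59.0
```

Emit:
arm_command:
  increments:
    - [[0,0,0.05],0,-1]
    - [[0,0,0.1],0,-1]
    - [[0,0,0.1],0,-1]
    - [[0,0,0.1],0,-1]

```text
time: 14.35
ee_pos: [0.627, 0.083, 0.1054]
eef_rot: [[-0.996, -0.089, 0.0], [-0.089, 0.996, -0.0], [-0.0, -0.0, -1.0]]
contact_force: [-0.0, -0.1, -1.4]
grip_width: 0.0175
finger_force: 59.1
```

```bash
python3 -c "
from h import *
o=ctrl.get_obs();print(o['contact_force'],o['torque'])"
```

```text
[-0.02807938 -0.06682283 -1.41364106] [-0.04376295  0.13762616  0.02369536]
```

Emit:
arm_command:
  increments:
    - [[0,0,0.05],0,-1]
    - [[0,0,0.1],0,-1]
    - [[0,0,0.1],0,-1]
    - [[0,0,0.1],0,-1]

```text
time: 14.68
ee_pos: [0.6269, 0.083, 0.1049]
eef_rot: [[-0.996, -0.089, 0.0], [-0.089, 0.996, -0.0], [-0.0, -0.0, -1.0]]
contact_force: [-2.6, -0.0, 2.7]
grip_width: 0.017
finger_force: 59.7
```

```bash
python3 -c "
from h import *
o=ctrl.get_obs();print(o['contact_force'],o['torque'])"
```

```text
[-2.5627033  -0.04200917  2.74769834] [-0.10547772  0.23587289 -0.00848987]
```

Emit:
arm_command:
  increments:
    - [[0,0,-0.05],0,-1]
    - [[-0.2,0,-0.05],0,-1]
    - [[-0.4,0,-0.05],0,-1]
    - [[-0.6,0,-0.05],0,-1]
    - [[-0.8,0,-0.05],0,-1]
    - [[-1,0,-0.05],0,-1]
    - [[-1,0,-0.05],0,-1]

```text
time: 15.27
ee_pos: [0.6374, 0.0839, 0.1049]
eef_rot: [[-0.996, -0.089, 0.001], [-0.089, 0.996, 0.0], [-0.001, -0.0, -1.0]]
contact_force: [-3.3, 0.8, 3.2]
grip_width: 0.0175
finger_force: 59.9
```

Emit:
arm_command:
  increments:
    - [[-0.2,0,0],0,-1]
    - [[-0.4,0,0],0,-1]
    - [[-0.4,0,0],0,-1]

```text
time: 15.52
ee_pos: [0.6411, 0.0842, 0.105]
eef_rot: [[-0.996, -0.089, 0.0], [-0.089, 0.996, 0.0], [-0.0, 0.0, -1.0]]
contact_force: [-4.9, 0.2, 4.7]
grip_width: 0.0172
finger_force: 59.9
```

Emit:
arm_command:
  increments:
    - [[-0.2,0,0],0,-1]
    - [[-0.4,0,0],0,-1]
    - [[-0.4,0,0],0,-1]

```text
time: 15.77
ee_pos: [0.6437, 0.0845, 0.105]
eef_rot: [[-0.996, -0.089, -0.003], [-0.089, 0.996, -0.0], [0.003, -0.0, -1.0]]
contact_force: [-7.1, -1.0, 6.3]
grip_width: 0.0171
finger_force: 60.4
```

Emit:
arm_command:
  increments:
    - [[0,0,-0.05],0,-1]
    - [[0,0,-0.1],0,-1]
    - [[0,0,-0.1],0,-1]
    - [[0,0,-0.1],0,-1]

```text
time: 16.1
ee_pos: [0.6443, 0.0845, 0.1052]
eef_rot: [[-0.996, -0.089, -0.002], [-0.089, 0.996, -0.0], [0.002, 0.0, -1.0]]
contact_force: [-4.6, -1.3, 0.2]
grip_width: 0.0174
finger_force: 59.4
```

```bash
python3 -c "
from h import *
o=ctrl.get_obs();print(o['ee_pos'],o['contact_force'],o['torque'])"
```

```text
[0.64432082 0.08454538 0.10516206] [-4.55791208 -1.26460831  0.16447774] [-0.10611595  0.51053952 -0.01653172]
```

Emit:
arm_command:
  increments:
    - [[-0.1,0,0],0,-1]
    - [[-0.2,0,0],0,-1]
    - [[-0.2,0,0],0,-1]
    - [[-0.2,0,0],0,-1]

```text
time: 16.43
ee_pos: [0.6459, 0.0847, 0.1053]
eef_rot: [[-0.996, -0.089, -0.002], [-0.089, 0.996, -0.0], [0.002, 0.0, -1.0]]
contact_force: [-6.6, 0.1, 1.0]
grip_width: 0.017
finger_force: 59.4
```

```bash
python3 -c "
from h import *
o=ctrl.get_obs();print(o['ee_pos'],o['contact_force'],o['torque'])"
```

```text
[0.64594758 0.08466149 0.10529268] [-6.63062844  0.14243971  1.01843362] [-0.15984622  0.6479295  -0.06224422]
```

Emit:
arm_command:
  increments:
    - [[-0.1,0,0],0,-1]
    - [[-0.2,0,0],0,-1]
    - [[-0.2,0,0],0,-1]
    - [[-0.2,0,0],0,-1]

```text
time: 16.77
ee_pos: [0.6472, 0.0848, 0.1053]
eef_rot: [[-0.996, -0.089, -0.004], [-0.089, 0.996, -0.0], [0.004, -0.0, -1.0]]
contact_force: [-7.3, -1.6, 1.4]
grip_width: 0.0172
finger_force: 59.6
```

Run:
```python
from h import *
o=ctrl.get_obs();print(o['ee_pos'],o['contact_force'],o['torque'])
T=ctrl.get_image("top")["image"];T0=cv2.imread("pics/t0.png")
S=ctrl.get_image("scene")["image"];S0=cv2.imread("pics/s0.png")
f=lambda i,s:np.float32(cv2.cvtColor(i[s],cv2.COLOR_BGR2GRAY))
for n,a,b,s in(("pad",T0,T,np.s_[113:120,208:225]),("stored",T0,T,np.s_[128:146,205:230]),("padS",S0,S,np.s_[222:256,203:220]),("storedS",S0,S,np.s_[208:230,215:245]),("rodS",S0,S,np.s_[238:252,180:205])):
    A,B=f(a,s),f(b,s); print(n,cv2.phaseCorrelate(A,B),np.abs(A-B).mean())
y=np.s_[108:128,212:220]; print(f(T0,y).mean(1).round());print(f(T,y).mean(1).round())
```

```text
[0.64721705 0.08476891 0.10527807] [-7.34315123 -1.64849046  1.39211133] [-0.2258117   0.76423337 -0.02123406]
pad ((-0.3939658063136431, -0.3281567975820874), 0.6917707199851671) 25.2521
stored ((0.5412057577378082, 0.03596565831463394), 0.9996268347899119) 8.231112
padS ((-0.6261224755887671, 0.6464224306536757), 0.7790403402881858) 23.624567
storedS ((0.1276133437552005, -0.03439558864011438), 0.9927672433356444) 12.493939
rodS ((0.008679822591336261, 0.5721320706489381), 1.0683127886454264) 13.428572
[132. 132. 129. 104. 116. 127. 143. 140. 159. 160. 147.  65.  64.  64.
  64.  72. 108. 115. 113. 113.]
[142. 142. 139. 112. 124. 136. 164. 172. 165.  84.  69.  69.  69.  69.
  69.  81. 120. 123. 121. 121.]
```

The pad has shifted about 1.5 px (roughly 5-6 mm), so the spring is giving. One small push more for certainty.

Emit:
arm_command:
  increments:
    - [[-0.1,0,0],0,-1]
    - [[-0.2,0,0],0,-1]
    - [[-0.25,0,0],0,-1]
    - [[-0.25,0,0],0,-1]
    - [[-0.25,0,0],0,-1]

```text
time: 17.28
ee_pos: [0.6486, 0.0849, 0.1053]
eef_rot: [[-0.996, -0.089, -0.006], [-0.089, 0.996, -0.001], [0.006, 0.0, -1.0]]
contact_force: [-9.9, -1.5, 3.2]
grip_width: 0.0172
finger_force: 59.9
```

Run:
```python
from h import *
o=ctrl.get_obs();print(o['ee_pos'],o['contact_force'],o['torque'])
T=ctrl.get_image("top")["image"]
f=lambda i,s:np.float32(cv2.cvtColor(i[s],cv2.COLOR_BGR2GRAY))
y=np.s_[108:128,212:220]; print(f(T,y).mean(1).round())
```

```text
[0.64862676 0.08494585 0.10528314] [-9.9079742  -1.52200222  3.21337006] [-0.30671166  0.92968738 -0.08295958]
[142. 142. 139. 112. 124. 134. 173. 170. 148.  69.  69.  69.  69.  69.
  71.  92. 120. 123. 121. 121.]
```

Home force reached (~10 N at the hand, roughly 7-8 N of that on the pad). I'll back off slowly so the spring unloads with the block still against the pad.

Emit:
arm_command:
  increments:
    - [[0.05,0,-0.03],0,-1]
    - [[0.1,0,-0.05],0,-1]
    - [[0.15,0,-0.05],0,-1]
    - [[0.2,0,-0.05],0,-1]
    - [[0.25,0,-0.05],0,-1]
    - [[0.3,0,-0.05],0,-1]
    - [[0.35,0,-0.05],0,-1]
    - [[0.4,0,-0.05],0,-1]
    - [[0.45,0,-0.05],0,-1]
    - [[0.45,0,-0.05],0,-1]
    - [[0.45,0,-0.05],0,-1]

```text
time: 18.25
ee_pos: [0.646, 0.0847, 0.1058]
eef_rot: [[-0.996, -0.089, -0.002], [-0.089, 0.996, -0.0], [0.002, 0.0, -1.0]]
contact_force: [-4.5, -1.4, -1.1]
grip_width: 0.017
finger_force: 59.4
```

Run:
```python
from h import *
o=ctrl.get_obs();print(o['ee_pos'],o['contact_force'],o['torque'])
T=ctrl.get_image("top")["image"]
f=lambda i,s:np.float32(cv2.cvtColor(i[s],cv2.COLOR_BGR2GRAY))
y=np.s_[108:128,212:220]; print(f(T,y).mean(1).round())
```

```text
[0.64600863 0.08468605 0.10578736] [-4.54847023 -1.44957598 -1.07861451] [-0.18437681  0.79710351 -0.05808582]
[142. 142. 138. 111. 124. 137. 156. 172. 169. 128.  68.  69.  69.  69.
  69.  78. 124. 123. 121. 121.]
```

Emit:
arm_command:
  increments:
    - [[0.05,0,0],0,-1]
    - [[0.1,0,0],0,-1]
    - [[0.15,0,0],0,-1]
    - [[0.2,0,0],0,-1]
    - [[0.25,0,0],0,-1]
    - [[0.3,0,0],0,-1]
    - [[0.35,0,0],0,-1]
    - [[0.35,0,0],0,-1]
    - [[0.35,0,0],0,-1]

```text
time: 19.05
ee_pos: [0.6435, 0.0845, 0.1063]
eef_rot: [[-0.996, -0.089, 0.0], [-0.089, 0.996, 0.0], [-0.0, 0.0, -1.0]]
contact_force: [-2.3, -0.2, -2.5]
grip_width: 0.0172
finger_force: 58.9
```

Run:
```python
from h import *
o=ctrl.get_obs();print(o['ee_pos'],o['contact_force'],o['torque'])
T=ctrl.get_image("top")["image"]
f=lambda i,s:np.float32(cv2.cvtColor(i[s],cv2.COLOR_BGR2GRAY))
y=np.s_[108:128,212:220]; print(f(T,y).mean(1).round())
```

```text
[0.64349228 0.0844504  0.10627179] [-2.27075936 -0.1771904  -2.48809579] [-0.14507925  0.77954327  0.02707649]
[142. 142. 138. 112. 124. 136. 152. 158. 172. 166.  96.  69.  69.  69.
  68.  77. 116. 123. 121. 121.]
```

Emit:
arm_command:
  increments:
    - [[0.04,0,0.03],0,-1]
    - [[0.08,0,0.06],0,-1]
    - [[0.1,0,0.09],0,-1]
    - [[0.1,0,0.09],0,-1]
    - [[0.1,0,0.09],0,-1]

```text
time: 19.52
ee_pos: [0.6428, 0.0843, 0.1057]
eef_rot: [[-0.996, -0.089, 0.001], [-0.089, 0.996, 0.0], [-0.001, -0.0, -1.0]]
contact_force: [-1.8, -0.1, -1.6]
grip_width: 0.0175
finger_force: 59.0
```

Run:
```python
from h import *
o=ctrl.get_obs();print(o['ee_pos'],o['contact_force'],o['torque'])
```

```text
[0.64278803 0.08433896 0.10566972] [-1.83205151 -0.08002085 -1.63253992] [-0.09859382  0.59339    -0.00743125]
```

Emit:
arm_command:
  increments:
    - [[0,0,0],0,-0.6]
    - [[0,0,0],0,-0.3]
    - [[0,0,0],0,0]
    - [[0,0,0],0,0.2]
    - [[0,0,0],0,0.2]
    - [[0,0,0],0,0.2]
    - [[0,0,0],0,0.2]
    - [[0,0,0],0,0.2]
    - [[0,0,0],0,0.2]

```text
time: 20.27
ee_pos: [0.6424, 0.0844, 0.1055]
eef_rot: [[-0.996, -0.089, 0.0], [-0.089, 0.996, -0.0], [-0.0, -0.0, -1.0]]
contact_force: [-0.8, -0.1, -0.2]
grip_width: 0.0513
finger_force: 0.0
```

Emit:
arm_command:
  increments:
    - [[0,0,-1],0,0.2]
    - [[0,0,-2.5],0,0.2]
    - [[0,0,-4],0,0.2]
    - [[0,0,-6],0,0.2]
    - [[0,0,-8],0,0.2]
    - [[1,0,-10],0,0.2]
    - [[4,0,-12],0,0.2]
    - [[7,0,-13],0,0.2]
    - [[10,0,-13],0,0.2]
    - [[13,0,-13],0,0.2]
    - [[16,0,-13],0,0.2]
    - [[16,0,-13],0,0.2]
    - [[16,0,-13],0,0.2]

```text
time: 21.35
ee_pos: [0.4816, 0.0702, 0.2363]
eef_rot: [[-0.996, -0.089, 0.0], [-0.089, 0.996, -0.0], [-0.0, -0.0, -1.0]]
contact_force: [1.1, 0.2, -0.4]
grip_width: 0.0516
finger_force: 0.0
```

Run:
```python
from h import *
T=ctrl.get_image("top");S=ctrl.get_image("scene")
f=lambda i,s:np.float32(cv2.cvtColor(i[s],cv2.COLOR_BGR2GRAY))
print(f(T["image"],np.s_[108:128,212:220]).mean(1).round())
c=lambda p,x,y,w,h,k:cv2.resize(p["image"][y:y+h,x:x+w],None,fx=k,fy=k,interpolation=cv2.INTER_CUBIC)
cv2.imwrite("pics/f.png",np.hstack([c(T,150,100,100,130,4),c(S,180,190,100,130,4)]))
```

```text
[139. 140. 136. 110. 122. 134. 151. 154. 169. 166. 126.  67.  68.  68.
  68.  76. 114. 121. 119. 119.]
```

View pics/f.png

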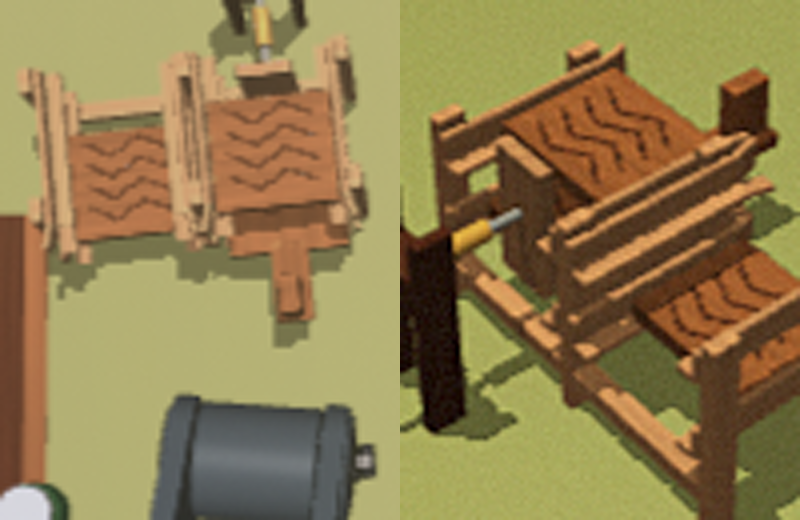

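The block lies on the lower rails of the right bay: in the top view its front edge is at about (290,245) and the grip at (290,295). The pad is still slightly pressed, and the stored blocks haven't moved. Handing in.

```bash
python3 -c "
from station import ctrl
print(ctrl.sign_off())"
```

```text
the job is handed in; nothing more can be done
None
```

I racked the block carved face up on the right-hand bay's lower rails and pushed it until the spring stop gave (about 10 N at the hand). I then released it resting against the pad, with the stored blocks undisturbed, and handed the job in at about 21 s.

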